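Ratchet a trim clamp tight

TASK

Clamp the chrome trim bar in the blue bench clamp for polishing: turn the clamp's ratchet lever clockwise (seen from above), and whenever it reaches its stop pin lift it off its serrations, swing it back, let it drop and turn again, until the bar is held firmly - a pull of about 13 N at the orange grip - and no tighter, so that the bar is not crushed. Leave the lever seated down in its serrations, let go, and do not disturb the other things on the bench.

Things in the scene. Friction and masses are not known exactly. Their poses are not given: they have to be found in the camera images.
- axis (a point): Point on the lever's upright turning axis, 72 mm above the bench, at the top of the serrated crown (54 mm diameter) of the fixed blue clamp. Axes: z up, x from the lever axis to the jaws (away from the robot, within 0.3 rad). A plate of 62 mm radius, 32 mm high, bears two stop pins 66 mm high. Jaws 76 mm high from x +46 mm on; back jaw's face at x +93 to +101 mm, set differently each time.
- grip (a point): Centre of the lever's orange upright grip, a cylinder 22 mm in diameter, 60 mm high (90 to 150 mm above the bench with the lever seated; this point at 125 mm then), 90 mm from the lever axis, at the end of a black arm whose top is 98 mm above the bench. The point's x axis points from the grip to the lever axis, z up; it rises and turns with the lever.
- lever_turn (a joint): Swing of the lever about its upright axis, rad, growing clockwise seen from above (tightening). 0 and 1.4 are the two stop pins; at 0.7 the arm points along the clamp's -x (roughly to the robot), nearer 0 it points more to the clamp's -y side. Off the serrations it turns freely and stays where it is left.
- lever_lift (a joint): Height of the lever, m: 0 seated, 0.0065 with its 3 teeth on top of the crown's, 0.013 at most. Weight and a spring press it down (7 N seated, 10 N lifted). Upright tooth flanks: lifted over 7 mm it turns alone, lower it carries the crown along either way. 18 crown teeth, 0.35 rad apart: lowered on top of teeth, it drops in within 0.35 rad of turning if free to fall. Starts seated or on top.
- cam (a joint): Turn of the serrated crown, rad, growing clockwise (tightening); moves the jaw 6 mm per rad, stays where left. Starts at 0 to 0.1; the bar is met somewhere between 0.55 and 1.8, as the back jaw is set. Turning takes 7 to 9 N at the grip while the jaw is free and 20 N more per rad once the bar is pressed: under 11 N it is still loose, over 15 N it is crushed. Counter-clockwise it loosens.
- jaw: Moving aluminium jaw (20 mm thick) with its springy black rubber pad (50 N per mm, gives way up to 8 mm). Origin under the lever axis on the bench at cam = 0, moving along the clamp's x with the jaw; the unpressed pad's face is 74 mm along +x from this origin. Not to be pushed by the robot.
- trim: Chrome trim bar with an orange line, 16 mm thick, 150 mm long, 52 mm high, 0.35 kg, standing loose on the clamp's base between the jaws, its length across the clamp (its y axis). Origin at the centre of its underside, 20 mm above the bench.
- bottle: White bottle with yellow label and red cap, 60 mm diameter, 180 mm high, standing on the bench; origin at the centre of its underside. Bystander.
- tin: Red wax tin with black cap, 90 mm diameter, 50 mm high, on the bench; origin at the centre of its underside. Bystander.
- buff: Yellow round polishing pad, 140 mm diameter, 26 mm high, on the bench; origin at the centre of its underside. Bystander. (A polisher, fixed, lies at the far right edge of the bench.)
Things that resemble listed ones, but are neither listed nor needed, are in the scene too. There is more than one size of the trim; the one meant has the size given above.

How it is judged:
At the end, for the whole second after the job is handed in: The bar is pressed upright (within 0.1 rad) between the jaws with more than 35 N (that is, tightened to more than about 11 N at the grip), the crown is at rest, and the lever is released, seated in its serrations (lift under 2 mm) (contact force between trim and jaw above 35 N and value of joint lever_lift below 0.002 m and velocity of joint cam between -0.02 and 0.02 rad/s and angle between trim's own z axis and vertical below 0.1 rad); the robot touches nothing.
It fails at once if the bar is crushed: pressed with more than 120 N by the jaw (more than about 15 N of pull at the grip) (contact force between trim and jaw above 120 N).
It fails at once if the robot pushes the jaw or the bar directly with more than 10 N (contact force between any of the arm, the fingers and jaw above 10 N or contact force between any of the fingers, the arm and trim above 10 N).
It fails at once if a bystander is moved by more than 30 mm (distance of any of bottle, tin, buff from where it was at the start of the episode above 0.03 m).
It also fails if it takes over 67 s, if anything falls off the work surface, if the arm or the gripper's body presses on something with over 40 N, if the wrist force passes 120 N, or if a joint passes its speed limit or range.

ROBOT

A 6-joint arm with a two-finger parallel gripper is mounted at the origin on the work surface. World frame = base frame: x ahead of the robot, y to its left, z up, the work surface at z = 0. Lengths are in m, angles in rad, forces in N, time in s.
With the tool pointing down it reaches from about 0.35 to 0.925 m from the base axis. Payload 6.4 kg.
Tool frame: the origin (TCP) lies midway between the tips of the shut fingers; the grasp point (between the pads) lies 19 mm behind it; x points along the fingers, y is the direction in which the jaws open and shut, and the axes are right-handed (so a half turn about x gives the same grasp; the last joint's range is limited). The gripper opens to 85 mm and grips with 20 to 120 N. Pads are 22 mm wide; open, the fingers measure 114 mm over their backs; the gripper's body (76 mm by 85 mm) begins 54 mm behind the grasp point. The pads swing forward as they close: fully open they stand 13 mm farther back than shut.
Start: joints at [1.147, 0.245, 1.558, -0, 1.339, -0.174], TCP at [0.161, 0.63, 0.231] pointing down, gripper open.
Joint ranges: [-3.13, 3.13], [-1.02, 2.26], [0.13, 2.54], [-0.95, 4.09], [0.21, 2.88], [-2.74, 2.74]. Speed limits (rad/s): [2.57, 2.57, 3.14, 3.14, 3.14, 3.14].

INTERFACE

Orientations are given as a rotation vector (axis times angle).
In Python, from bench import arm gives the robot as it stands. The module is installed in compiled form; this text tells all that it offers.
- The arm moves only by the tool play_rows, never from a script. Its argument "deltas" is a list of rows, each a list of 5 numbers: the shift along the tool's x, y, z in m, then the turn about the tool's x in degrees, then the finger opening in m, from 0 to 0.0854. In form: [[tx, ty, tz, spin, fingers], ...]. A call has 1 to 8 rows; each row is the pose to reach, as a shift and turn from the pose measured when the call began, along the tool's axes at that moment; what a row does not reach only later rows make up. A row lasts 1/10 s, in which the tool goes at most 50 mm and 8.59 degrees, less where a joint would pass 70% of its speed; a pose out of reach is approached as far as the arm can. A call with a gripper value outside its range is refused whole. The fingers move at their own pace and stop on an object; "squeeze" is the grip in N (left out, the last holds). Time passes only in rows, so rows that repeat a pose let the fingers close. It gives the time, the measured TCP pose, the force and the opening at its end, in the units of the state.
- arm.observe(): the state, without advancing time (a new reading comes with each control period).
- arm.camera(name): name is "scene" or "top"; returns a dict with "img" (480x640x3 uint8, blue, green, red), "mtx" (3x3 intrinsics, pixels), "origin" and "rotation" of the camera in the world. Camera axes: x right, y down, z forward; pixel columns grow to the right and rows downward; lengths in m; the calibration is good to about 2 mm. A picture is of the moment at which its call begins. There is no depth.
- arm.finish_job(): hands the job in, once; it reports no verdict.
The state is a dict: "time": time; "joint_positions": joint angles; "qvel": joint speeds; "effort": joint torques, N m; "tool_pos": TCP position; "eef_rot": TCP orientation; "ft_force": force on the tool from outside, world axes, zero at the start; "ft_torque": the same for the moment, N m; "gripper_width": finger opening in m.
Only numpy, scipy, OpenCV 4.12 (cv2) and the standard library are available. Lean on these libraries where they do the work, as an engineer would, in place of code of your own. Each camera call takes 0.05 s, during which the arm holds its last target. There are 200 camera calls.

## Working session

There is one attempt and no reset: what is moved stays moved. The work goes in short steps, Python scripts to look and compute and a tool call to move; the robot and the scene stay as the last step left them, time stands still between calls to the robot, and variables do not carry over. Pictures are saved under pics/ and viewed, about 8 in all and at most 12, crops included, and the job is handed in when it is done.

Besides the shell and the picture viewer there is one more tool, called after "Request:" by a JSON object that holds its "name" and its "arguments". play_rows: Moves the arm, as the interface text tells. Its arguments: {"type":"object","properties":{"deltas":{"type":"array","items":{"type":"array","items":{"type":"number"}}},"squeeze":{"type":"number"}},"required":["deltas"]}

```bash
mkdir -p pics
python3 - <<'E'
from bench import arm
import cv2,numpy as np
s=arm.observe();print({k:np.round(v,3) for k,v in s.items()})
for n in("scene","top"):
    c=arm.camera(n);cv2.imwrite(f"pics/{n}0.png",c["img"]);print(n,c["mtx"],c["origin"],c["rotation"])
E
```

```text
{'time': np.float64(0.0), 'joint_positions': array([ 1.147,  0.246,  1.559, -0.   ,  1.339, -0.174]), 'qvel': array([ 0.001,  0.001,  0.001,  0.002,  0.001, -0.002]), 'effort': array([-2.0000e-03, -4.2950e+01, -3.2613e+01, -0.0000e+00,  5.0000e-03,
        0.0000e+00]), 'tool_pos': array([0.16 , 0.629, 0.23 ]), 'eef_rot': array([ 0.195,  1.562, -0.198]), 'ft_force': array([-0.772, -0.131,  0.228]), 'ft_torque': array([-0.008, -0.01 , -0.005]), 'gripper_width': np.float64(0.086)}
scene [[510.63994995   0.         319.21953097]
 [  0.         510.63994995 228.00745402]
 [  0.           0.           1.        ]] [ 1.22156526 -0.16659327  1.03279614] [-2.09926037 -1.56929311  0.50247826]
top [[466.8454708    0.         322.83346935]
 [  0.         466.8454708  241.51603112]
 [  0.           0.           1.        ]] [0.39864699 0.00130718 1.06640879] [-1.97875086  2.21953187 -0.25789396]
```

View pics/scene0.png

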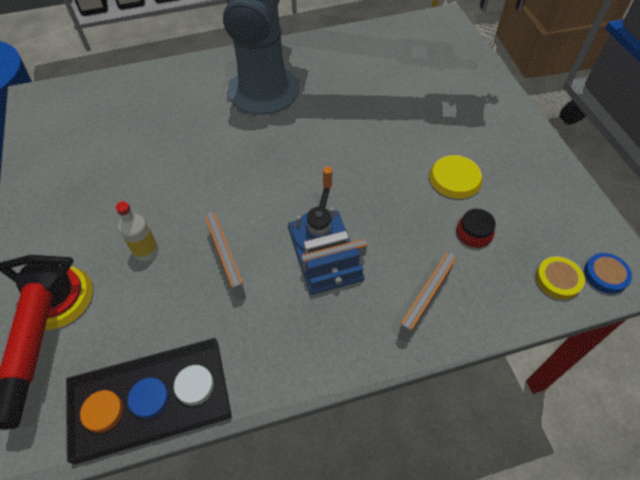

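View pics/top0.png

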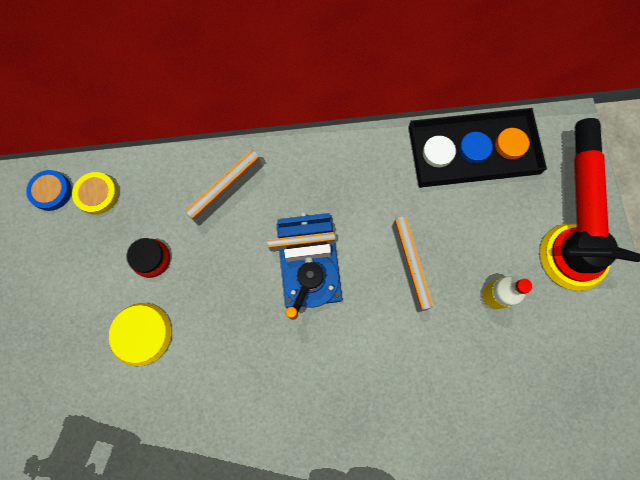

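The scene view shows the clamp at about (325,250) with the orange grip at (327,178). In the top view the crown is at (310,275), the grip top at (292,313), and the bar stands between the jaws at (302,240). Next I measure these.

```bash
cat > h.py <<'E'
from bench import arm
import cv2,numpy as np
from scipy.spatial.transform import Rotation as R
def ray(c,u,v):
    d=np.linalg.solve(c["mtx"],[u,v,1.]);r=np.array(c["rotation"]);m=R.from_rotvec(r).as_matrix() if r.ndim==1 else r
    return np.array(c["origin"]),m@d
def onz(c,u,v,z):
    o,d=ray(c,u,v);return o+d*(z-o[2])/d[2]
def proj(c,p):
    o=np.array(c["origin"]);m=R.from_rotvec(c["rotation"]).as_matrix()
    q=c["mtx"]@(m.T@(np.array(p)-o));return q[:2]/q[2]
def blobs(c,lo,hi,box,amin=15):
    x0,y0,x1,y1=box;h=cv2.cvtColor(c["img"][y0:y1,x0:x1],cv2.COLOR_BGR2HSV)
    n,l,s,ce=cv2.connectedComponentsWithStats(cv2.inRange(h,lo,hi))
    return [(s[i].tolist(),(ce[i]+[x0,y0]).round(1).tolist()) for i in range(1,n) if s[i][4]>=amin]
E
python3 - <<'E'
from h import *
t=arm.camera("top");s=arm.camera("scene")
OR=((5,150,120),(18,255,255))
print("top or",blobs(t,*OR,(250,290,350,335)));print("scene or",blobs(s,*OR,(300,150,350,200)))
print("crown dark top",blobs(t,(0,0,0),(180,120,75),(260,250,350,320)))
for uv in((310,275),): print(onz(t,*uv,.098),onz(t,*uv,.072))
print("grip top z.15",onz(t,292,313,.15)); print("grip scene top",onz(s,328,170,.15))
bl=blobs(t,(105,150,50),(130,255,255),(260,200,360,320),100);print("blue",bl)
def big(c,b,k,f):
    x0,y0,x1,y1=b;return cv2.resize(c["img"][y0:y1,x0:x1],None,fx=k,fy=k,interpolation=cv2.INTER_CUBIC)
a=big(t,(255,205,355,325),5,0);b=big(s,(280,160,380,300),4,0)
o=np.zeros((600,800,3),np.uint8);o[:600,:500]=a;b=cv2.resize(b,(300,420));o[:420,500:]=b
cv2.imwrite("pics/crop1.png",o)
E
```

```text
top or [([36, 17, 12, 13, 53], [292.1, 313.4])]
scene or [([24, 17, 8, 7, 48], [327.2, 170.0])]
crown dark top [([34, 12, 29, 50, 651], [307.8, 280.9])]
[0.55906407 0.01226152 0.098     ] [0.56337098 0.01255563 0.072     ]
grip top z.15 [0.48011625 0.05455027 0.15      ]
grip scene top [0.4858211  0.05715498 0.15      ]
blue [([17, 14, 56, 24, 979], [304.2, 225.3]), ([42, 44, 40, 63, 1169], [325.2, 282.1]), ([20, 50, 25, 58, 719], [290.4, 277.9])]
```

View pics/crop1.png

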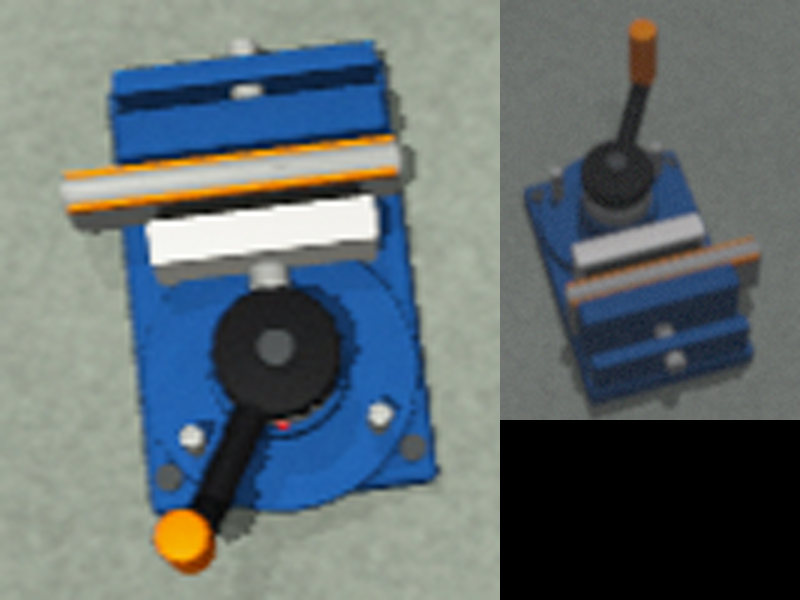

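```bash
cat >> h.py <<'E'
def tool():
    s=arm.observe();return np.array(s["tool_pos"]),R.from_rotvec(s["eef_rot"]).as_matrix(),s
def rows(targets):
    """targets: (xyz, yaw of tool y in world) -> tool-frame shift, spin deg (spin mod 180 nearest)"""
    p,m,s=tool();y0=np.arctan2(m[1,1],m[0,1]);o=[]
    for q,yaw in targets:
        d=m.T@(np.array(q)-p); a=-(yaw-y0); a=(a+np.pi/2)%np.pi-np.pi/2
        o.append(np.r_[d.round(4),round(np.degrees(a),1)].tolist())
    return o
E
python3 - <<'E'
from h import *
t=arm.camera("top");s=arm.camera("scene")
g=onz(t,291.6,312,.15);print("grip",g,"scene",onz(s,327.2,168.5,.15))
for z in(.098,.105,.11): print(z,onz(t,310,274.4,z), onz(s,280+ (617-500)/3,160+160/3,z))
p1=onz(t,293,292.2,.066);p2=onz(t,331,287.4,.066);print("pins",p1,p2,np.linalg.norm(p1-p2))
d=p1-p2;print("yaw from pins",np.arctan2(-d[0],d[1]))
a=onz(t,255+65/5,205+190/5,.072);b=onz(t,255+398/5,205+157/5,.072);d=a-b;print("bar",a,b,np.linalg.norm(d),"yaw",np.arctan2(-d[0],d[1]))
p,m,st=tool();print(m.round(3),rows([((.482,.056,.19),0)]))
E
```

```text
grip [0.48212812 0.0551335  0.15      ] scene [0.48097233 0.05671008 0.15      ]
0.098 [0.56032842 0.01212451 0.098     ] [0.56059728 0.01338937 0.098     ]
0.105 [0.55915973 0.01204632 0.105     ] [0.56554679 0.01204161 0.105     ]
0.11 [0.55832495 0.01199047 0.11      ] [0.56908215 0.01107893 0.11      ]
pins [0.53142834 0.05291653 0.066     ] [ 0.5323764  -0.02937446  0.066     ] 0.08229645162316467
yaw from pins 0.011520320508534295
bar [0.64425435 0.0962465  0.072     ] [ 0.64232515 -0.05031682  0.072     ] 0.14657602135577447 yaw -0.013162109783984164
[[-0.     0.247  0.969]
 [-0.001  0.969 -0.247]
 [-1.    -0.001 -0.   ]] [[0.0412, -0.4764, 0.4532, 75.7]]
```

Request:
{"name": "play_rows", "arguments": {"deltas": [[0.03,-0.476,0.453,14,0.07],[0.03,-0.476,0.453,14,0.07],[0.03,-0.476,0.453,14,0.07],[0.03,-0.476,0.453,14,0.07],[0.03,-0.476,0.453,14,0.07],[0.03,-0.476,0.453,14,0.07],[0.03,-0.476,0.453,14,0.07],[0.03,-0.476,0.453,14,0.07]], "squeeze": 60}}

```text
time: 1.1
tool_pos: [0.3565, 0.2795, 0.2131]
eef_rot: [0.387, 1.535, -0.387]
ft_force: [1.0, 0.3, 1.0]
gripper_width: 0.0699
```

```bash
python3 -c "
from h import *
print(rows([((.482,.0555,.19),1.07)]),tool()[0])"
```

```text
[[0.0233, -0.1377, 0.2166, 0.4]] [0.35649879 0.2794671  0.21313142]
```

Request:
{"name": "play_rows", "arguments": {"deltas": [[0.023,-0.138,0.217,0,0.06],[0.023,-0.138,0.217,0,0.06],[0.023,-0.138,0.217,0,0.06],[0.023,-0.138,0.217,0,0.06],[0.023,-0.138,0.217,0,0.06],[0.023,-0.138,0.217,0,0.06],[0.023,-0.138,0.217,0,0.06],[0.023,-0.138,0.217,0,0.06]]}}

```text
time: 1.9
tool_pos: [0.4817, 0.0558, 0.1902]
eef_rot: [0.387, 1.536, -0.386]
ft_force: [1.0, 0.1, -0.1]
gripper_width: 0.06
```

Run:
```python
from h import *
print(rows([((.482,.0555,.107),1.07)]),tool()[0])
t=arm.camera("top");s=arm.camera("scene")
o=np.zeros((480,800,3),np.uint8);o[:,:400]=cv2.resize(t["img"][215:335,250:350],(400,480));o[:,400:]=cv2.resize(s["img"][90:210,270:370],(400,480))
cv2.imwrite("pics/c2.png",o)
```

```text
[[0.0832, -0.0002, 0.0004, 0.4]] [0.4817477  0.05584996 0.19016684]
```

View pics/c2.png

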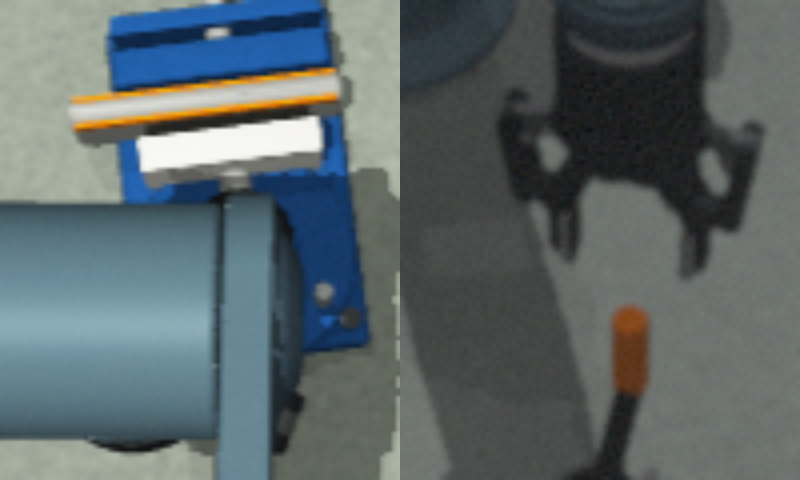

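The open fingers (570 and 690 in the crop) straddle the grip (630). I'll descend and close.

Request:
{"name": "play_rows", "arguments": {"deltas": [[0.042,0,0,0,0.06],[0.082,0,0,0,0.06],[0.082,0,0,0,0.06],[0.082,0,0,0,0.015],[0.082,0,0,0,0.015],[0.082,0,0,0,0.015],[0.082,0,0,0,0.015],[0.082,0,0,0,0.015]], "squeeze": 60}}

```text
time: 2.8
tool_pos: [0.4833, 0.0565, 0.111]
eef_rot: [0.386, 1.532, -0.384]
ft_force: [-2.8, 2.4, 6.6]
gripper_width: 0.0208
```

Run:
```python
from h import *
p,m,s=tool();print(p,s["ft_force"],s["ft_torque"],s["gripper_width"])
A=np.array([.5603,.0127]);v=p[:2]-A;print(np.hypot(*v),.7+np.pi-np.arctan2(v[1],v[0]))
```

```text
[0.48333791 0.05654244 0.11096228] [-2.82341927  2.39919143  6.61555855] [0.20916652 0.31369891 0.0093345 ] 0.02077885702112405
0.08857382851490567 1.2178140254659975
```

Request:
{"name": "play_rows", "arguments": {"deltas": [[-0.003,0,0,0,0.015],[-0.006,0,0,0,0.015],[-0.009,0,0,0,0.015],[-0.011,0,0,0,0.015],[-0.011,0,0,0,0.015],[-0.011,0,0,0,0.015]], "squeeze": 70}}

```text
time: 3.4
tool_pos: [0.4833, 0.0564, 0.1217]
eef_rot: [0.386, 1.532, -0.384]
ft_force: [4.9, -1.9, -8.7]
gripper_width: 0.0205
```

```bash
cat >> h.py <<'E'
A=np.array([.5603,.0127]);RR=.0890
def lev(p): 
    v=np.array(p)[:2]-A;a=.7+np.pi-np.arctan2(v[1],v[0]);return (a+np.pi)%(2*np.pi)-np.pi,np.hypot(*v)
def arc(l0,l1,n,z,r=RR):
    T=[]
    for l in np.linspace(l0,l1,n+1)[1:]:
        f=.7+np.pi-l;T.append(((A[0]+r*np.cos(f),A[1]+r*np.sin(f),z),f+np.pi/2))
    return rows(T)
def rep():
    p,m,s=tool();l,r=lev(p);f=.7+np.pi-l
    F=np.array(s["ft_force"]);tn=np.array([np.sin(f),-np.cos(f)])  # clockwise tangent
    print("t",s["time"],"lev %.3f r %.4f z %.4f"%(l,r,p[2]),"drive on lever %.1f rad %.1f fz %.1f"%(-F[:2]@tn,F[:2]@[np.cos(f),np.sin(f)],F[2]),"w %.4f"%s["gripper_width"])
E
python3 -c "
from h import *
rep();[print(x) for x in arc(1.215,.69,8,.122)]"
```

```text
t 3.4 lev 1.216 r 0.0885 z 0.1217 drive on lever -0.7 rad -5.2 fz -8.7 w 0.0205
[-0.0003, -0.0059, -0.0004, -2.4]
[-0.0003, -0.0118, 0.0, -6.2]
[-0.0003, -0.0175, 0.0009, -9.9]
[-0.0003, -0.0233, 0.0021, -13.7]
[-0.0003, -0.0289, 0.0036, -17.5]
[-0.0003, -0.0344, 0.0056, -21.2]
[-0.0003, -0.0398, 0.0078, -25.0]
[-0.0003, -0.045, 0.0105, -28.7]
```

Request:
{"name": "play_rows", "arguments": {"deltas": [[0,-0.006,0,-3,0.015],[0,-0.012,0,-7,0.015],[0,-0.0175,0.001,-10.5,0.015],[0,-0.0233,0.0021,-14,0.015],[0,-0.0289,0.0036,-17.5,0.015],[0,-0.0344,0.0056,-21.2,0.015],[0,-0.0398,0.0078,-25,0.015],[0,-0.045,0.0105,-28.7,0.015]]}}

```text
time: 4.2
tool_pos: [0.4715, 0.0122, 0.1216]
eef_rot: [-0.008, 1.565, 0.01]
ft_force: [5.6, 2.0, -9.2]
gripper_width: 0.0204
```

```bash
python3 -c "
from h import *
rep();[print(x) for x in arc(.69,.168,8,.122)]"
```

```text
t 4.2 lev 0.694 r 0.0888 z 0.1216 drive on lever -2.0 rad -5.6 fz -9.2 w 0.0204
[-0.0004, -0.0062, -0.0001, -3.6]
[-0.0004, -0.0119, 0.0005, -7.4]
[-0.0004, -0.0177, 0.0014, -11.1]
[-0.0004, -0.0233, 0.0027, -14.9]
[-0.0004, -0.0289, 0.0044, -18.6]
[-0.0004, -0.0343, 0.0064, -22.3]
[-0.0004, -0.0396, 0.0088, -26.1]
[-0.0004, -0.0448, 0.0115, -29.8]
```

Request:
{"name": "play_rows", "arguments": {"deltas": [[0,-0.006,0,-3.6,0.015],[0,-0.012,0.0005,-7.4,0.015],[0,-0.0177,0.0014,-11.1,0.015],[0,-0.0233,0.0027,-14.9,0.015],[0,-0.0289,0.0044,-18.6,0.015],[0,-0.0343,0.0064,-22.3,0.015],[0,-0.0396,0.0088,-26.1,0.015],[0,-0.0448,0.0115,-29.8,0.015]]}}

```text
time: 5.0
tool_pos: [0.4831, -0.0323, 0.1211]
eef_rot: [-0.417, 1.525, 0.419]
ft_force: [3.0, -0.9, -9.1]
gripper_width: 0.0204
```

```bash
python3 -c "
from h import *
rep();[print(x) for x in arc(.168,.168,1,.122)]"
```

```text
t 5.0 lev 0.173 r 0.0894 z 0.1211 drive on lever 2.3 rad -2.2 fz -9.1 w 0.0204
[-0.0009, -0.0004, 0.0004, 0.1]
```

Request:
{"name": "play_rows", "arguments": {"deltas": [[0.004,0,0,0,0.015],[0.008,0,0,0,0.015],[0.011,0,0,0,0.015],[0.011,0,0,0,0.015],[0.011,0,0,0,0.015]]}}

```text
time: 5.5
tool_pos: [0.4833, -0.0326, 0.1111]
eef_rot: [-0.418, 1.526, 0.418]
ft_force: [-3.4, -3.6, 5.2]
gripper_width: 0.0203
```

```bash
python3 -c "
from h import *
rep()"
```

```text
t 5.5 lev 0.168 r 0.0893 z 0.1111 drive on lever 1.3 rad 4.7 fz 5.2 w 0.0203
```

Request:
{"name": "play_rows", "arguments": {"deltas": [[0,0,0,0,0.028],[0,0,0,0,0.028],[0,0,0,0,0.028]]}}

```text
time: 5.8
tool_pos: [0.4835, -0.0324, 0.1113]
eef_rot: [-0.418, 1.525, 0.418]
ft_force: [-0.3, -0.3, 0.2]
gripper_width: 0.028
```

```bash
python3 -c "
from h import *
rep()
[print(x) for x in arc(.168,.70,8,.111)]
[print(x) for x in arc(.7,1.0,5,.111)]"
```

```text
t 5.8 lev 0.169 r 0.0890 z 0.1113 drive on lever 0.1 rad 0.4 fz 0.2 w 0.0280
[0.0003, 0.0058, 0.0002, 3.9]
[0.0003, 0.0117, 0.0008, 7.7]
[0.0003, 0.0175, 0.0018, 11.5]
[0.0003, 0.0233, 0.0032, 15.3]
[0.0003, 0.0289, 0.0049, 19.2]
[0.0003, 0.0345, 0.0071, 23.0]
[0.0004, 0.0398, 0.0095, 26.8]
[0.0004, 0.045, 0.0124, 30.6]
[0.0004, 0.0495, 0.0152, 34.0]
[0.0004, 0.0539, 0.0184, 37.5]
[0.0004, 0.058, 0.0217, 40.9]
[0.0004, 0.0619, 0.0253, 44.3]
[0.0004, 0.0656, 0.0292, 47.8]
```

Request:
{"name": "play_rows", "arguments": {"deltas": [[0,0.0058,0,4,0.028],[0,0.0117,0.0008,7.7,0.028],[0,0.0175,0.0018,11.5,0.028],[0,0.0233,0.0032,15.3,0.028],[0,0.0289,0.0049,19.2,0.028],[0,0.0345,0.0071,23,0.028]]}}

```text
time: 6.4
tool_pos: [0.4733, -0.0006, 0.1115]
eef_rot: [-0.104, 1.56, 0.1]
ft_force: [4.2, -8.8, -4.6]
gripper_width: 0.0278
```

```bash
python3 -c "
from h import *
rep()
[print(x) for x in arc(.56,.96,8,.111)]"
```

```text
t 6.4 lev 0.548 r 0.0881 z 0.1115 drive on lever 9.4 rad -2.9 fz -4.6 w 0.0278
[0.0005, 0.0055, -0.0009, 2.3]
[0.0005, 0.0099, -0.0006, 5.2]
[0.0005, 0.0144, -0.0001, 8.0]
[0.0005, 0.0188, 0.0006, 10.9]
[0.0004, 0.0231, 0.0016, 13.7]
[0.0004, 0.0274, 0.0027, 16.6]
[0.0004, 0.0316, 0.0041, 19.5]
[0.0004, 0.0358, 0.0057, 22.3]
```

Request:
{"name": "play_rows", "arguments": {"deltas": [[0,0.0055,-0.0005,2.5,0.028],[0,0.0099,-0.0005,5.2,0.028],[0,0.0144,0,8,0.028]]}}

```text
time: 6.7
tool_pos: [0.4724, 0.012, 0.1115]
eef_rot: [0.004, 1.56, -0.014]
ft_force: [3.5, -9.0, -4.4]
gripper_width: 0.0278
```

```bash
python3 -c "
from h import *
rep()
[print(x) for x in arc(.71,1.01,6,.111)]"
```

```text
t 6.7 lev 0.692 r 0.0879 z 0.1115 drive on lever 9.1 rad -3.5 fz -4.4 w 0.0278
[0.0005, 0.006, -0.001, 2.8]
[0.0005, 0.0104, -0.0007, 5.7]
[0.0004, 0.0148, -0.0001, 8.5]
[0.0004, 0.0192, 0.0007, 11.4]
[0.0004, 0.0236, 0.0016, 14.3]
[0.0004, 0.0279, 0.0028, 17.1]
```

Request:
{"name": "play_rows", "arguments": {"deltas": [[0,0.006,-0.0005,2.8,0.028],[0,0.0104,-0.0003,5.7,0.028],[0,0.0148,0,8.5,0.028]]}}

```text
time: 7.0
tool_pos: [0.4735, 0.0252, 0.1115]
eef_rot: [0.119, 1.553, -0.134]
ft_force: [3.9, -9.9, -4.9]
gripper_width: 0.0278
```

```bash
python3 -c "
from h import *
rep()
[print(x) for x in arc(.86,1.01,3,.111)]"
```

```text
t 7.0 lev 0.843 r 0.0877 z 0.1115 drive on lever 9.2 rad -5.2 fz -4.9 w 0.0278
[0.0004, 0.006, -0.0012, 2.8]
[0.0004, 0.0104, -0.0009, 5.7]
[0.0004, 0.0148, -0.0003, 8.5]
```

Request:
{"name": "play_rows", "arguments": {"deltas": [[0,0.006,-0.001,2.8,0.028],[0,0.0104,-0.0008,5.7,0.028],[0,0.0148,-0.0003,8.5,0.028]]}}

```text
time: 7.3
tool_pos: [0.4764, 0.0381, 0.1115]
eef_rot: [0.233, 1.539, -0.253]
ft_force: [2.2, -10.4, -3.7]
gripper_width: 0.0282
```

```bash
python3 -c "
from h import *
rep()
[print(x) for x in arc(1.01,1.16,3,.111)]"
```

```text
t 7.3 lev 0.994 r 0.0877 z 0.1115 drive on lever 9.3 rad -5.1 fz -3.7 w 0.0282
[0.0004, 0.0059, -0.0013, 2.8]
[0.0004, 0.0103, -0.0009, 5.7]
[0.0003, 0.0147, -0.0004, 8.6]
```

Request:
{"name": "play_rows", "arguments": {"deltas": [[0,0.0059,-0.001,2.8,0.028],[0,0.0103,-0.0008,5.7,0.028],[0,0.0147,-0.0004,8.6,0.028]]}}

```text
time: 7.6
tool_pos: [0.4812, 0.0503, 0.1114]
eef_rot: [0.349, 1.519, -0.373]
ft_force: [1.2, -11.6, -1.7]
gripper_width: 0.0279
```

```bash
python3 -c "
from h import *
rep()
[print(x) for x in arc(1.16,1.31,3,.111)]"
```

```text
t 7.6 lev 1.143 r 0.0875 z 0.1114 drive on lever 10.0 rad -6.1 fz -1.7 w 0.0279
[0.0003, 0.0059, -0.0014, 2.8]
[0.0003, 0.0103, -0.001, 5.6]
[0.0002, 0.0148, -0.0005, 8.5]
```

Request:
{"name": "play_rows", "arguments": {"deltas": [[0,0.0059,-0.001,2.8,0.028],[0,0.0103,-0.0008,5.6,0.028],[0,0.0148,-0.0005,8.5,0.028]]}}

```text
time: 7.9
tool_pos: [0.4876, 0.0613, 0.1113]
eef_rot: [0.461, 1.493, -0.493]
ft_force: [-1.1, -13.8, 0.5]
gripper_width: 0.0278
```

Run:
```python
from h import *
rep()
[print(x) for x in arc(1.31,1.43,3,.111)]
t=arm.camera("top");s=arm.camera("scene")
o=np.zeros((480,800,3),np.uint8);o[:,:400]=cv2.resize(t["img"][215:335,250:350],(400,480),interpolation=2);o[:,400:]=cv2.resize(s["img"][180:300,280:380],(400,480),interpolation=2)
cv2.imwrite("pics/c3.png",o)
```

```text
t 7.9 lev 1.289 r 0.0875 z 0.1113 drive on lever 12.1 rad -6.7 fz 0.5 w 0.0278
[0.0002, 0.0054, -0.0015, 2.2]
[0.0002, 0.0089, -0.0013, 4.5]
[0.0001, 0.0125, -0.0009, 6.8]
```

View pics/c3.png

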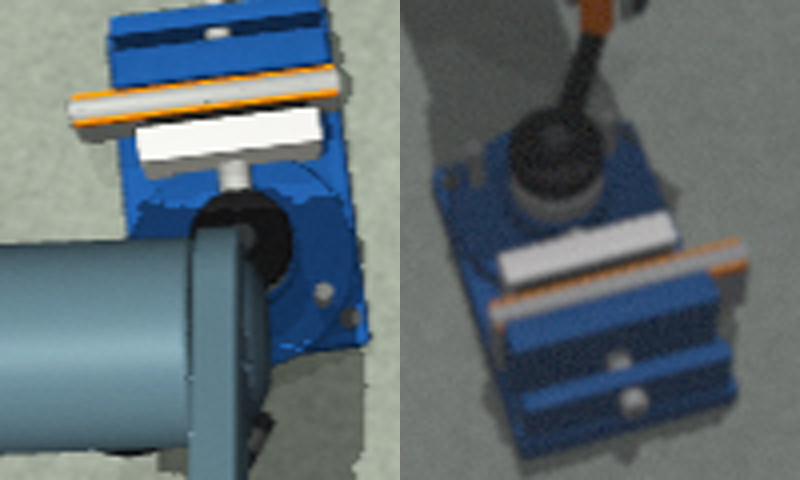

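The bar is now seated against the back jaw and the drive force is rising (9.2 → 12.1 N). One small last push follows.

Request:
{"name": "play_rows", "arguments": {"deltas": [[0,0.0054,-0.0012,2.2,0.028],[0,0.0085,-0.0012,4.5,0.028]]}}

```text
time: 8.2
tool_pos: [0.4915, 0.0667, 0.1112]
eef_rot: [0.517, 1.477, -0.556]
ft_force: [-2.3, -15.2, 1.9]
gripper_width: 0.028
```

```bash
python3 -c "
from h import *
rep()"
```

```text
t 8.2 lev 1.366 r 0.0875 z 0.1112 drive on lever 13.3 rad -7.6 fz 1.9 w 0.0280
```

Force is 13.3 N, about 0.2–0.27 rad past contact, or roughly 60–80 N on the bar. I'll back the finger off, open and rise.

Request:
{"name": "play_rows", "arguments": {"deltas": [[0,-0.003,0,0,0.028],[0,-0.003,0,0,0.04],[0,-0.003,0,0,0.06],[0,-0.003,0,0,0.06],[0,-0.003,0,0,0.06],[-0.02,-0.003,0,0,0.06],[-0.06,-0.003,0,0,0.06],[-0.1,-0.003,0,0,0.06]]}}

```text
time: 9.0
tool_pos: [0.4872, 0.0679, 0.2116]
eef_rot: [0.517, 1.48, -0.557]
ft_force: [1.0, 0.0, 0.6]
gripper_width: 0.0601
```

```bash
python3 -c "
from h import *
rep();print(rows([((.36,.25,.25),1.0)]))"
```

```text
t 9.0 lev 1.347 r 0.0916 z 0.2116 drive on lever -0.6 rad -0.7 fz 0.6 w 0.0601
[[-0.0457, 0.0592, -0.2127, -6.7]]
```

Next I move aside for a clear last look.

Request:
{"name": "play_rows", "arguments": {"deltas": [[-0.04,0.06,-0.21,0,0.06],[-0.04,0.06,-0.21,0,0.06],[-0.04,0.06,-0.21,0,0.06],[-0.04,0.06,-0.21,0,0.06],[-0.04,0.06,-0.21,0,0.06],[-0.04,0.06,-0.21,0,0.06],[-0.04,0.06,-0.21,0,0.06],[-0.04,0.06,-0.21,0,0.06]]}}

```text
time: 9.8
tool_pos: [0.363, 0.248, 0.244]
eef_rot: [0.517, 1.48, -0.558]
ft_force: [0.2, -0.2, 0.1]
gripper_width: 0.0597
```

Run:
```python
from h import *
t=arm.camera("top");s=arm.camera("scene")
OR=((5,150,120),(18,255,255))
print(blobs(t,*OR,(250,280,350,335)),blobs(s,*OR,(300,150,350,200)))
for z in(.15,.1565):print("pred z",z)
# two-view grip-top point
a=blobs(t,*OR,(250,280,350,335));b=blobs(s,*OR,(300,150,350,200))
o=np.zeros((480,800,3),np.uint8);o[:,:400]=cv2.resize(t["img"][215:335,250:350],(400,480),interpolation=2);o[:,400:]=cv2.resize(s["img"][160:300,270:387],(400,480),interpolation=2)
cv2.imwrite("pics/c4.png",o)
for l in(1.28,1.31,1.34):
  f=.7+np.pi-l
  for h in(.15,.1565):
    q=[A[0]+.09*np.cos(f),A[1]+.09*np.sin(f),h];print(l,h,proj(t,q).round(1),proj(s,q).round(1))
l=1.215;f=.7+np.pi-l;q=[A[0]+.09*np.cos(f),A[1]+.09*np.sin(f),.15];print("start pred",proj(t,q).round(1),proj(s,q).round(1),"seen (292.1,313.4),(327.2,170.0)")
```

```text
[([33, 26, 13, 13, 50], [290.6, 312.5])] [([25, 17, 10, 7, 53], [329.6, 170.1])]
pred z 0.15
pred z 0.1565
1.28 0.15 [287.9 310.9] [329.9 169.3]
1.28 0.1565 [287.7 310.6] [330.  167.4]
1.31 0.15 [286.7 310.3] [331.1 169.5]
1.31 0.1565 [286.5 310. ] [331.1 167.6]
1.34 0.15 [285.5 309.6] [332.2 169.8]
1.34 0.1565 [285.3 309.3] [332.2 167.9]
start pred [290.6 312.2] [327.5 168.8] seen (292.1,313.4),(327.2,170.0)
```

View pics/c4.png

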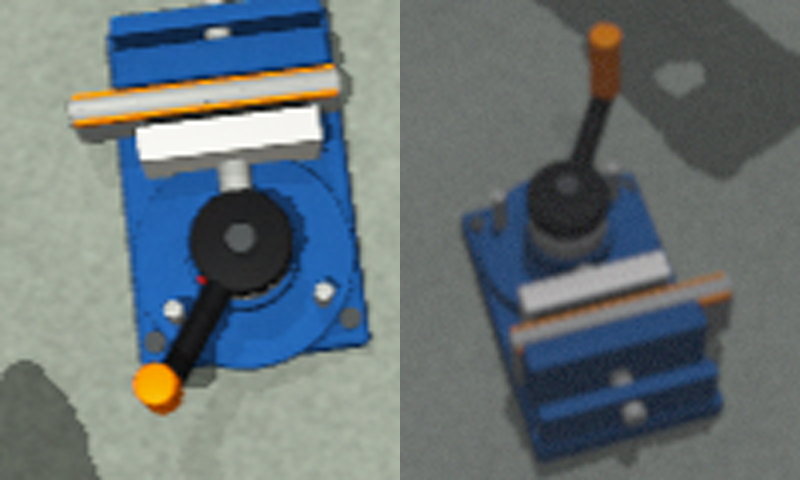

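The picture shows the lever at rest with its grip at (157,387). The bar is upright and pressed between the white-topped jaw and the blue back jaw, at (205,97). The grip's image row in the scene view matches the seated start (170.1 against 170.0; on top of the teeth it would be 2 px higher). Handing in.

```bash
python3 -c "
from bench import arm
print(arm.finish_job())"
```

```text
the job is handed in; nothing more can be done
None
```

The chrome bar is clamped, pressed upright against the back jaw, and the job is handed in at about 10 s of robot time. I gripped the lever and lifted it about 11 mm. I swung it back three teeth and let it drop into its serrations. Then I turned it clockwise with loosely opened fingers, watching the tangential force.

**Tightness:** the pull was a steady 9.2 N while the jaw was free and rose to 13.3 N at the end. That corresponds to roughly 60–80 N on the bar, inside the 35–120 N limits. I could not measure the bar force directly.

**Last checks:**
- The grip's height in the scene view matches the seated start position, so the lever is seated.
- The gripper is open and well clear, with the wrist force near zero.
- I did not measure the bottle, tin and pad again at the end; the arm never went near them.

**Readings that disagreed:**
- The final pictures put the lever at about 1.27 rad, while the tool position suggested about 1.33. I put this down to finger give and slack.
- The force rose by about 15 N per rad of tool travel instead of the stated 20, which fits that explanation.

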